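# Set up a static bend test from the plate rack

## Robot

A 6-joint arm with a two-finger parallel gripper is mounted at the origin on a cart in front of the work surface, level with it; the furniture and walls round the work are solid. World frame = base frame: x ahead of the robot, y to its left, z up, the work surface at z = 0. Lengths are in m, angles in rad, forces in N, time in s.
With the tool pointing down it reaches from about 0.35 to 0.975 m from the base axis. Payload 4.9 kg.
Tool frame: the origin (TCP) lies on the centre line of the jaws, within the pads' length; the fingertips stand 14 mm ahead of it and the grasp point (between the pads) lies 5 mm behind it (manip.nose_length is the distance from the TCP to the fingertips, in m); z points along the fingers, y is the line along which they close (so a half turn about z gives the same grasp; the last joint's range is limited). The gripper opens to 85 mm and grips with 20 to 120 N. Pads are 22 mm wide; open, the fingers measure 114 mm over their backs; the gripper's body (76 mm by 85 mm) begins 54 mm behind the grasp point. The pads swing forward as they close: fully open they stand 13 mm farther back than shut.
Start: joints at [1.227, 0.053, 1.613, -0, 1.476, -0.119], TCP at [0.139, 0.609, 0.245] pointing down, gripper open.
Joint ranges: [-3.01, 3.01], [-1.01, 2.22], [0.06, 2.58], [-1.02, 4.17], [0.09, 2.62], [-3.14, 3.14]. Speed limits (rad/s): [2.57, 2.57, 3.14, 3.14, 3.14, 3.14].

## Interface

Orientations are given as a unit quaternion [w, x, y, z].
In Python, from plant import manip, imaging gives the robot as it stands.
- The arm moves only by the tool play_rows, never from a script. Its argument "commands" is a list of rows, each a list of 6 numbers: the shift along the tool's x, y, z in mm, then the turn, a rotation vector about the tool's x, y, z in degrees. A call has 1 to 5 rows; each row shifts and turns the commanded pose from where the row before left it, along the tool's axes as they then stand; what a row does not reach is not made up. A row lasts 1/12 s, in which the tool goes at most 41.7 mm and 7.16 degrees, less where a joint would pass 70% of its speed; a pose out of reach is approached as far as the arm can. A call is refused whole if a number of a shift passes 41.7 or a number of a turn 7.16, either way. A call with a gripper value outside its range is refused whole. "hand" is the finger opening in mm, from 0 to 85.4, set as the call begins (left out, the last holds). The fingers move at their own pace and stop on an object; the grip force is fixed at half the most. Time passes only in rows, so rows that do not move let the fingers close. It gives the time, the measured TCP pose, the force, the opening and the grip force at its end, in the units of the state.
- manip.state(): the state, without advancing time (a new reading comes with each control period).
- imaging.grab_frame(name): name is "scene" or "top" or "wrist"; returns a dict with "image" (480x640x3 uint8, red, green, blue), "fx", "fy", "cx", "cy" (pixels), "R" (3x3) and "t" (3): a world point X has camera coordinates R X + t; the wrist camera has in their place "mount" (4x4, takes a point from camera to tool coordinates, whose origin is the TCP and whose axes are the flange's). Camera axes: x right, y down, z forward; pixel columns grow to the right and rows downward; lengths in m; the calibration is good to about 2 mm. A picture is of the moment at which its call begins: read the wrist's pose just before it. There is no depth.
- manip.job_done(): hands the job in; it is judged then, once.
The state is a dict: "time": time; "joint_pos": joint angles; "joint_vel": joint speeds; "joint_efforts": joint torques, N m; "tool_pos": TCP position; "tool_rot": TCP orientation; "contact_force": force on the tool from outside, world axes, zero at the start; "ft_torque": the same for the moment, N m; "gripper_width": opening from 0.0 (shut) to 1.0 (fully open); "grasp_force": force on a finger pad.
Only numpy, scipy, OpenCV 4.12 (cv2) and the standard library are available. Lean on these libraries where they do the work, as an engineer would, in place of code of your own. Each camera call takes 0.05 s, during which the arm holds its last target. There are 200 camera calls.

## Task

Set up a static bend test: slide the plain plate (without the window) along its rack lane until about a third of it sticks out over the open end, grip it there across its width, and lay it on the steel strip on the bend support, centred on the strip and lengthways along it. Then stand the largest check weight upright on the middle of the plate. Keep the strip centred on its support, and do not disturb the other plate or the other weights.

Things in the scene. Friction and masses are not known exactly. Their poses are not given: they have to be found in the camera images.
- rack: Fixed two-lane plate rack with a dark deck, 144 x 230 x 59 mm. Origin: centre of its underside. Lanes run along its y: open at y = +115 mm, closed at -y by an end stop (inner face y = -107 mm). The deck is 50 mm above the origin and ends at the open end. Lanes centred at x = -34 and +34 mm, 60 mm wide between rails 8 mm wide, 9 mm high: no finger room beside a plate in a lane.
- rack_mouth (a point): Middle of the rack's open edge, at deck height (50 mm above the worktop), between the two lanes. Axes as the rack's.
- plain_plate: Plain flat aluminium plate, 56 (x) x 150 (y) x 6 mm, 0.1 to 0.25 kg, no window. Lies loose in either lane, its y along the rack's +y, its front end 5 to 25 mm inside the open end, at least 45 mm of empty lane behind its rear end. Slides with light friction; tips off if half of it sticks out. Origin: centre of its underside.
- window_plate: The other plate, same 56 x 150 x 6 mm aluminium, but with a 36 mm round window through its middle; lies in the other lane. Leave it. Origin: centre of its underside.
- bend_support: Bend support, fixed to the worktop: grey base 50 (x) x 140 (y) x 12 mm with two towers 44 mm wide (x) that carry two rollers along x at y = -32 and +32 mm; top of the rollers 43 mm above the origin. Origin: centre of its underside.
- strip: Dark steel strip, 40 mm wide (x) x 150 mm long (y) x 6 mm thick, about 0.25 kg, lying loose across the two rollers with its y along the support's y; its top is 49 mm above the worktop. Origin: centre of its underside.
- weight_large: Largest check weight, 0.5 kg: brass-coloured cylinder of 38 mm diameter and 44 mm height with a round knob on top, 18 mm across, from 44 to 61 mm above its foot. Origin: centre of its underside.
- weight_medium: Middle check weight, brass-coloured, 28 mm diameter, 46 mm high with its knob. Origin: centre of its underside. Leave it.
- weight_small: Smallest check weight, grey steel, 22 mm diameter, 37 mm high with its knob. Origin: centre of its underside. Leave it.
Not all that is in view belongs to the job. What is shaped like the plain_plate but turquoise is not meant.

How it is judged:
By the outcome, as a careful person would: the job done as asked, in the order asked, and still so for the second after the job is handed in, with the robot touching nothing.
It also fails if it takes over 72 s, if anything falls off the work surface, if the arm or the gripper's body presses on something with over 40 N, if the wrist force passes 120 N, or if a joint passes its speed limit or range.

## Working session

There is one attempt and no reset: what is moved stays moved. The work goes in short steps, Python scripts to look and compute and a tool call to move; the robot and the scene stay as the last step left them, time stands still between calls to the robot, and variables do not carry over. Pictures are saved under pics/ and viewed, at most 10 in all, crops included, and the job is handed in when it is done.

Besides the shell and the picture viewer there is one more tool, called by a JSON object that holds its "api" and its "payload". play_rows: Moves the arm, as the interface text tells. Its arguments: {"type":"object","properties":{"commands":{"type":"array","items":{"type":"array","items":{"type":"number"}}},"hand":{"type":"number"}},"required":["commands"]}

```bash
ls; mkdir -p pics; python3 - <<'E'
from plant import manip, imaging
import cv2,pickle
print(manip.state(), manip.nose_length)
for n in ("scene","top"):
    f=imaging.grab_frame(n); cv2.imwrite(f"pics/{n}0.png",f["image"][:,:,::-1]); pickle.dump(f,open(f"pics/{n}0.pkl","wb"))
    print(n,f["fx"],f["cx"],f["cy"],f["R"],f["t"])
E
```

```text
pics
{'time': 0.0, 'joint_pos': array([ 1.22699603e+00,  5.33438192e-02,  1.61430530e+00,  1.50272773e-05,
        1.47596299e+00, -1.19031008e-01]), 'joint_vel': array([-1.63930191e-05,  1.36170522e-03,  1.65954355e-04, -3.08790521e-04,
       -5.56166759e-04,  2.79470156e-04]), 'joint_efforts': array([-1.78971401e-03, -3.93693960e+01, -3.70170844e+01, -3.78562490e-04,
        7.27523482e-03, -8.06088167e-06]), 'tool_pos': array([0.13911555, 0.60871665, 0.2440643 ]), 'tool_rot': array([-2.38866354e-04,  1.12148876e-01,  9.93690903e-01, -9.81094838e-04]), 'contact_force': array([-0.0398633 ,  0.35714494, -0.25812492]), 'ft_torque': array([ 0.00843974, -0.06964094, -0.00786161]), 'grasp_force': 0.0, 'gripper_width': 0.9971436295603551} 0.014
scene 507.90532406754704 315.77921187972214 243.44908449804592 [[-0.46168164 -0.8870285   0.00552222]
 [-0.35134483  0.17714502 -0.91933479]
 [ 0.81449793 -0.4263802  -0.39343748]] [-0.02226938  0.3108363   0.69537074]
top 586.4050007873531 316.86792862974795 230.96755792065474 [[ 0.02512097 -0.99968193 -0.00223213]
 [-0.9936694  -0.02472518 -0.10958917]
 [ 0.10949912  0.00497098 -0.99397446]] [-0.33056772  0.53014818  1.74346696]
```

View pics/top0.png

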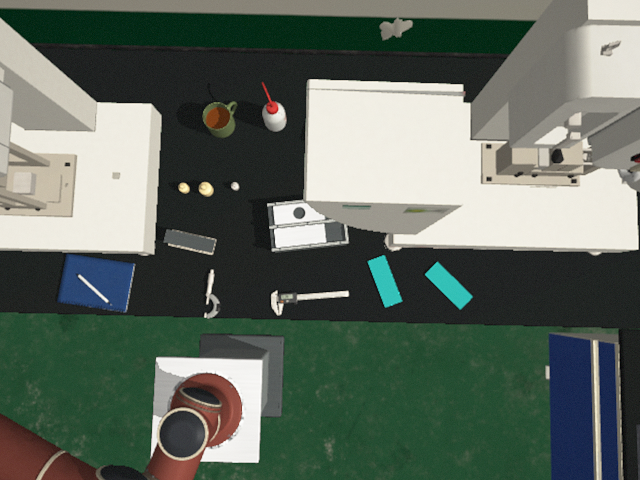

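View pics/scene0.png

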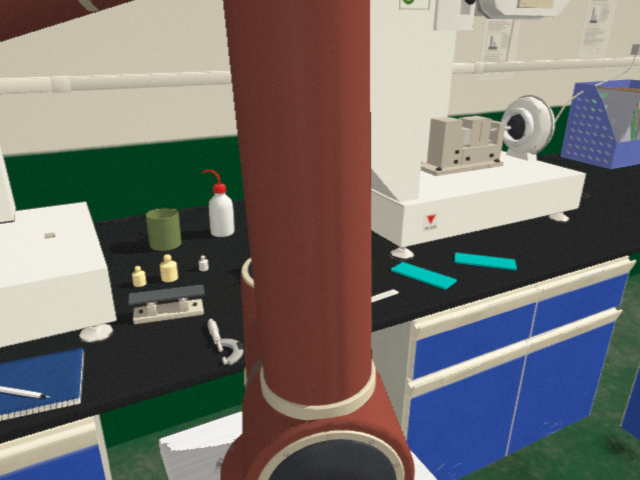

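Top view: the rack is at about (307,225), with its open end on the left. The near lane holds a plain white plate and the far lane holds the plate with the window (300,213). The strip is at (190,242). The weights are at (183,188), (206,188) and (235,186). The turquoise plates at (385,280) and (448,285) are decoys. I'll confirm in an enlarged crop.

```bash
cat > h.py <<'E'
import numpy as np, cv2, pickle
from scipy.spatial.transform import Rotation as Ro
def px2w(f,u,v,z):
    d=np.array([(u-f["cx"])/f["fx"],(v-f["cy"])/f["fy"],1]); R,t=f["R"],f["t"]
    o=-R.T@t; d=R.T@d; return o+d*(z-o[2])/d[2]
def load(n): return pickle.load(open(f"pics/{n}.pkl","rb"))
def grabw(imaging,manip,name):
    s=manip.state(); f=imaging.grab_frame("wrist")
    q=s["tool_rot"]; T=np.eye(4); T[:3,:3]=Ro.from_quat([q[1],q[2],q[3],q[0]]).as_matrix(); T[:3,3]=s["tool_pos"]
    M=np.linalg.inv(T@f["mount"]); f["R"]=M[:3,:3]; f["t"]=M[:3,3]
    pickle.dump(f,open(f"pics/{name}.pkl","wb")); cv2.imwrite(f"pics/{name}.png",f["image"][:,:,::-1]); return f,s
E
python3 - <<'E'
from h import *
im=cv2.imread("pics/top0.png")
cv2.imwrite("pics/top0c.png",cv2.resize(im[165:265,155:355],None,fx=4,fy=4,interpolation=cv2.INTER_CUBIC))
E
```

```text
(no output)
```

View pics/top0c.png

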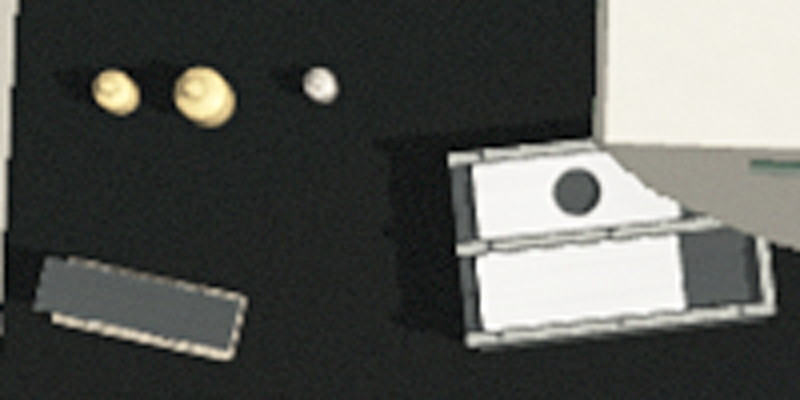

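The crop confirms the plain plate, with no window, in the near lane: front edge (477,252)-(481,333), rear about (683,270). The window plate, with a hole at (577,190), is in the far lane. The largest weight is at (205,97) and the strip runs from (45,285) to (240,325). Part of a machine overhangs the rear of the rack.

```bash
python3 - <<'E'
from h import *
f=load("top0"); R,t=f["R"],f["t"]; print("cam",-R.T@t)
for n,u,v,z in [("pf",479,292,.056),("pr",684,270,.056),("railnear_open",468,343,.059),("railfar_open",452,157,.059),("railnear_end",775,311,.059),("midrail_open",460,248,.059),("deckedge",470,305,.05),
 ("strip c1",42,258,.049),("s c2",36,308,.049),("s c3",246,294,.049),("s c4",232,358,.043),("wL base?",214,104,.02),("wLtop",200,85,.061),("wM",112,87,.046),("wS",319,82,.037),("mach corner",605,145,.4),("mach tip",795,245,.4)]:
    print(n,np.round(px2w(f,155+u/4,165+v/4,z),4))
E
```

```text
cam [ 0.34418811 -0.3260213   1.79032226]
pf [ 0.5111 -0.1927  0.056 ]
pr [ 0.5313 -0.3446  0.056 ]
railnear_open [ 0.4727 -0.1861  0.059 ]
railfar_open [ 0.6115 -0.1695  0.059 ]
railnear_end [ 0.5021 -0.4127  0.059 ]
midrail_open [ 0.5433 -0.1778  0.059 ]
deckedge [ 0.5018 -0.1859  0.05  ]
strip c1 [0.5292 0.1353 0.049 ]
s c2 [0.4916 0.1377 0.049 ]
s c3 [ 0.506  -0.0184  0.049 ]
s c4 [ 0.4583 -0.009   0.043 ]
wL base? [0.654  0.0176 0.02  ]
wLtop [0.661  0.0208 0.061 ]
wM [0.6606 0.0901 0.046 ]
wS [ 0.6699 -0.0646  0.037 ]
mach corner [ 0.5684 -0.2918  0.4   ]
mach tip [ 0.5109 -0.4068  0.4   ]
```

```bash
cat >> h.py <<'E'
def plan(s,target,yaw,n=None):
    """rows (tool axes) from state s to target pos with tool y at yaw deg, tool down."""
    q=s["tool_rot"]; R0=Ro.from_quat([q[1],q[2],q[3],q[0]]); y=np.deg2rad(yaw)
    Y=np.array([np.cos(y),np.sin(y),0]); Z=np.array([0,0,-1]); R1=Ro.from_matrix(np.c_[np.cross(Y,Z),Y,Z])
    rv=(R0.inv()*R1).as_rotvec(degrees=True); d=np.array(target)-s["tool_pos"]
    n=n or int(max(np.ceil(np.abs(rv).max()/7),np.ceil(np.linalg.norm(d)/40),1))
    rows=[]
    for i in range(n):
        Rc=R0*Ro.from_rotvec(rv*i/n,degrees=True); rows.append(list(np.round(np.r_[Rc.inv().apply(d/n),rv/n],1)))
    print("rows",n)
    for k in range(0,n,5): print([[float(v) for v in r] for r in rows[k:k+5]])
def go(target,yaw,n=None):
    from plant import manip
    plan(manip.state(),target,yaw,n)
E
python3 -c "
from h import *
go([.46,-.06,.30],7.4)"
```

```text
rows 10
[[-0.0, -0.1, -0.0, -0.0, 0.0, 7.0], [-0.1, -0.1, -0.0, -0.0, 0.0, 7.0], [-0.1, -0.0, -0.0, -0.0, 0.0, 7.0], [-0.1, -0.0, -0.0, -0.0, 0.0, 7.0], [-0.1, -0.0, -0.0, -0.0, 0.0, 7.0]]
[[-0.1, -0.0, -0.0, -0.0, 0.0, 7.0], [-0.1, -0.0, -0.0, -0.0, 0.0, 7.0], [-0.1, -0.0, -0.0, -0.0, 0.0, 7.0], [-0.1, 0.0, -0.0, -0.0, 0.0, 7.0], [-0.1, 0.0, -0.0, -0.0, 0.0, 7.0]]
```

```bash
sed -i 's/d=np.array(target)-s\["tool_pos"\]/d=(np.array(target)-s["tool_pos"])*1000/' h.py
python3 -c "
from h import *
go([.46,-.06,.30],7.4)"
```

```text
rows 19
[[-24.3, -30.6, -2.9, -0.0, 0.0, 3.7], [-26.2, -28.9, -2.9, -0.0, 0.0, 3.7], [-28.0, -27.2, -2.9, -0.0, 0.0, 3.7], [-29.7, -25.4, -2.9, -0.0, 0.0, 3.7], [-31.3, -23.4, -2.9, -0.0, 0.0, 3.7]]
[[-32.7, -21.3, -2.9, -0.0, 0.0, 3.7], [-34.0, -19.2, -2.9, -0.0, 0.0, 3.7], [-35.1, -17.0, -2.9, -0.0, 0.0, 3.7], [-36.2, -14.7, -2.9, -0.0, 0.0, 3.7], [-37.0, -12.4, -2.9, -0.0, 0.0, 3.7]]
[[-37.7, -10.0, -2.9, -0.0, 0.0, 3.7], [-38.3, -7.5, -2.9, -0.0, 0.0, 3.7], [-38.7, -5.1, -2.9, -0.0, 0.0, 3.7], [-39.0, -2.6, -2.9, -0.0, 0.0, 3.7], [-39.0, -0.1, -2.9, -0.0, 0.0, 3.7]]
[[-39.0, 2.4, -2.9, -0.0, 0.0, 3.7], [-38.7, 4.9, -2.9, -0.0, 0.0, 3.7], [-38.3, 7.4, -2.9, -0.0, 0.0, 3.7], [-37.8, 9.8, -2.9, -0.0, 0.0, 3.7]]
```

{"api": "play_rows", "payload": {"commands": [[-24,-31,-3,0,0,3.7],[-26,-29,-3,0,0,3.7],[-28,-27,-3,0,0,3.7],[-30,-25,-3,0,0,3.7],[-31,-23,-3,0,0,3.7]]}}

```text
time: 0.52
tool_pos: [0.2235, 0.4318, 0.2597]
tool_rot: [-0.0, 0.272, 0.962, -0.001]
contact_force: [1.4, 0.3, -0.8]
gripper_width: 0.996
grasp_force: 0.0
```

{"api": "play_rows", "payload": {"commands": [[-33,-21,-3,0,0,3.7],[-34,-19,-3,0,0,3.7],[-35,-17,-3,0,0,3.7],[-36,-15,-3,0,0,3.7],[-37,-12,-3,0,0,3.7]]}}

```text
time: 0.93
tool_pos: [0.3075, 0.2561, 0.275]
tool_rot: [0.0, 0.423, 0.906, -0.0]
contact_force: [1.8, 0.5, -0.2]
gripper_width: 1.003
grasp_force: 0.0
```

{"api": "play_rows", "payload": {"commands": [[-38,-10,-3,0,0,3.7],[-38,-8,-3,0,0,3.7],[-39,-5,-3,0,0,3.7],[-39,-3,-3,0,0,3.7],[-39,0,-3,0,0,3.7]]}}

```text
time: 1.35
tool_pos: [0.3904, 0.0788, 0.2902]
tool_rot: [0.0, 0.563, 0.826, 0.0]
contact_force: [1.2, -0.0, 0.9]
gripper_width: 1.002
grasp_force: 0.0
```

{"api": "play_rows", "payload": {"commands": [[-39,2,-3,0,0,3.7],[-39,5,-3,0,0,3.7],[-38,7,-3,0,0,3.7],[-38,10,-3,0,0,3.7],[0,0,0,0,0,0]]}}

```text
time: 1.77
tool_pos: [0.4576, -0.0661, 0.302]
tool_rot: [0.001, 0.667, 0.745, -0.001]
contact_force: [-0.5, 0.3, 0.7]
gripper_width: 0.996
grasp_force: 0.0
```

```bash
python3 - <<'E'
from h import *
from plant import manip, imaging
f,s=grabw(imaging,manip,"w1"); g=imaging.grab_frame("scene")
cv2.imwrite("pics/s1.png",g["image"][:,:,::-1])
a=cv2.resize(f["image"],(400,300)); b=cv2.resize(g["image"],(400,300))
cv2.imwrite("pics/w1s1.png",np.vstack([cv2.resize(f["image"],(640,480))[100:400],g["image"][100:400]])[:,:,::-1])
print(s["time"],s["tool_pos"],f["mount"],-f["R"].T@f["t"])
E
```

```text
1.7667 [ 0.45756607 -0.06614455  0.30199085] [[-1.31351362e-04 -9.63894765e-01 -2.66283429e-01  6.75170845e-02]
 [ 9.99999548e-01 -3.77220384e-04  8.72188901e-04  1.28225449e-04]
 [-9.41145853e-04 -2.66283194e-01  9.63894379e-01 -1.28719432e-01]
 [ 0.00000000e+00  0.00000000e+00  0.00000000e+00  1.00000000e+00]] [0.45031056 0.00124594 0.43057213]
```

View pics/w1s1.png

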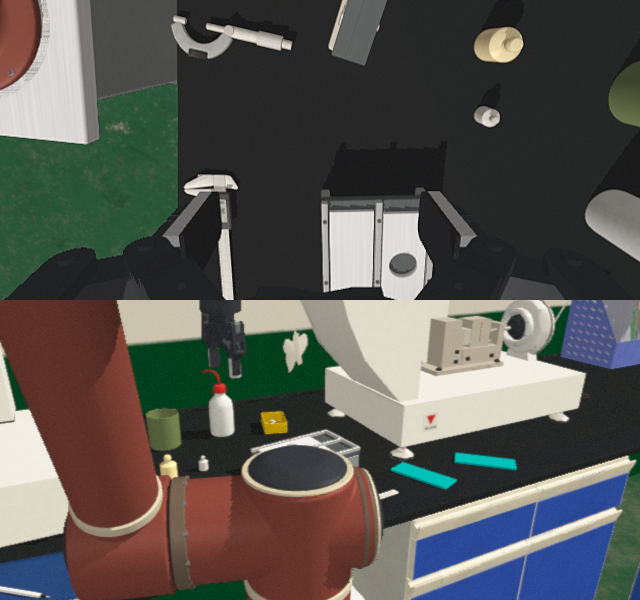

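The wrist view shows the rack mouth, with the plain plate in the left (near) lane at about (350,250) and the windowed one at (403,265). The scene view shows the machine overhanging the rear of the rack. I'll keep away from the rear and drag the plate out with closed fingertips on its top, in two short strokes near the front.

```bash
python3 -c "
from h import *
go([.516,-.230,.09],7.4)"
```

```text
rows 7
[[-24.8, 5.8, 30.2, -0.0, -0.0, -0.1], [-24.8, 5.7, 30.2, -0.0, -0.0, -0.1], [-24.9, 5.7, 30.2, -0.0, -0.0, -0.1], [-24.9, 5.6, 30.2, -0.0, -0.0, -0.1], [-24.9, 5.5, 30.2, -0.0, -0.0, -0.1]]
[[-24.9, 5.5, 30.2, -0.0, -0.0, -0.1], [-24.9, 5.4, 30.2, -0.0, -0.0, -0.1]]
```

{"api": "play_rows", "payload": {"commands": [[-25,6,30,0,0,0],[-25,6,30,0,0,0],[-25,6,30,0,0,0],[-25,5,30,0,0,0],[-25,5,30,0,0,0]], "hand": 0}}

```text
time: 2.28
tool_pos: [0.4989, -0.1812, 0.1509]
tool_rot: [0.0, 0.663, 0.749, 0.0]
contact_force: [1.2, -0.5, 1.6]
gripper_width: 0.296
grasp_force: 0.0
```

{"api": "play_rows", "payload": {"commands": [[-25,6,30,0,0,0],[-25,6,30,0,0,0],[0,0,0,0,0,0],[0,0,0,0,0,0]]}}

```text
time: 2.62
tool_pos: [0.5151, -0.2283, 0.089]
tool_rot: [-0.003, 0.664, 0.748, -0.0]
contact_force: [0.1, 1.0, 1.0]
gripper_width: -0.004
grasp_force: 0.0
```

```bash
python3 - <<'E'
from h import *
from plant import manip, imaging
f,s=grabw(imaging,manip,"w2"); print(s["time"],s["tool_pos"],s["gripper_width"])
E
```

```text
2.6167 [ 0.51509075 -0.22834945  0.08902915] -0.004159392567634205
```

View pics/w2.png

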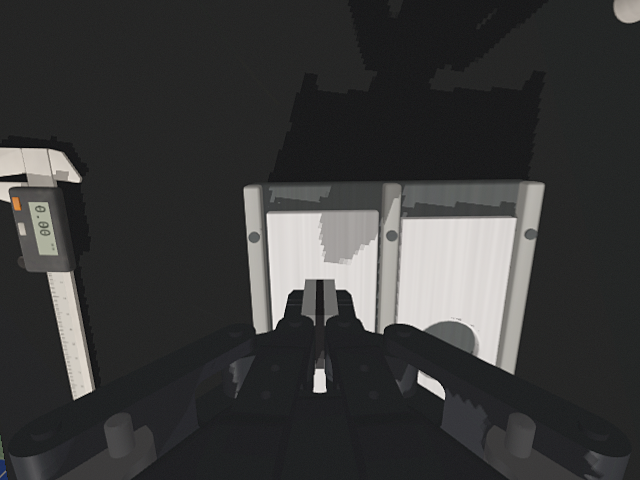

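Close view: the plain plate's front corners are at (266,212) and (379,210). The deck edge is at row 184 or so. The rails end at columns 253, 391 and 535. The fingertips are over the plate.

```bash
python3 - <<'E'
from h import *
f=load("w2")
P=lambda u,v,z: px2w(f,u,v,z)
for n,u,v,z in [("pfl",266,212,.056),("pfr",379,210,.056),("wfl",400,219,.056),("wfr",516,217,.056),("rn",253,185,.059),("rm",391,183,.059),("rf",535,182,.059),("deckL",266,184,.05),("deckR",380,183,.05),("rmdot",392,236,.059),("nearrail back",263,320,.059)]:
    print(n,np.round(P(u,v,z),4))
E
```

```text
pfl [ 0.4844 -0.1945  0.056 ]
pfr [ 0.54   -0.1868  0.056 ]
wfl [ 0.5511 -0.19    0.056 ]
wfr [ 0.6081 -0.1821  0.056 ]
rn [ 0.4777 -0.1816  0.059 ]
rm [ 0.5429 -0.1728  0.059 ]
rf [ 0.6106 -0.1642  0.059 ]
deckL [ 0.4825 -0.1814  0.05  ]
deckR [ 0.5394 -0.1741  0.05  ]
rmdot [ 0.5479 -0.1984  0.059 ]
nearrail back [ 0.4878 -0.2524  0.059 ]
```

{"api": "play_rows", "payload": {"commands": [[0,0,8,0,0,0],[0,0,7,0,0,0],[0,0,2,0,0,0],[0,0,1,0,0,0],[0,0,0,0,0,0]]}}

```text
time: 3.08
tool_pos: [0.5168, -0.2296, 0.0747]
tool_rot: [0.0, 0.664, 0.748, 0.0]
contact_force: [0.2, -0.4, -0.4]
gripper_width: 0.0
grasp_force: 0.0
```

{"api": "play_rows", "payload": {"commands": [[0,0,1,0,0,0],[0,0,0,0,0,0]]}}

```text
time: 3.25
tool_pos: [0.5169, -0.23, 0.0737]
tool_rot: [0.0, 0.664, 0.748, 0.0]
contact_force: [0.0, 0.1, -0.3]
gripper_width: 0.001
grasp_force: 0.0
```

{"api": "play_rows", "payload": {"commands": [[0,0,2,0,0,0],[0,0,1,0,0,0],[0,0,0,0,0,0]]}}

```text
time: 3.5
tool_pos: [0.5167, -0.2301, 0.0701]
tool_rot: [-0.0, 0.664, 0.748, -0.0]
contact_force: [-0.2, 0.4, 0.3]
gripper_width: 0.001
grasp_force: 0.0
```

{"api": "play_rows", "payload": {"commands": [[0,0,1,0,0,0],[0,0,0,0,0,0]]}}

```text
time: 3.67
tool_pos: [0.5168, -0.2301, 0.0701]
tool_rot: [-0.0, 0.664, 0.748, -0.0]
contact_force: [-2.5, 1.0, 4.0]
gripper_width: -0.001
grasp_force: 2.2
```

{"api": "play_rows", "payload": {"commands": [[0,0,1.5,0,0,0],[0,0,0,0,0,0]]}}

```text
time: 3.83
tool_pos: [0.5169, -0.2301, 0.07]
tool_rot: [-0.001, 0.664, 0.748, -0.0]
contact_force: [-5.5, 4.0, 12.5]
gripper_width: -0.003
grasp_force: 6.3
```

{"api": "play_rows", "payload": {"commands": [[4,0,0,0,0,0],[4,0,0,0,0,0],[0,0,0,0,0,0]]}}

```text
time: 4.08
tool_pos: [0.5172, -0.2235, 0.07]
tool_rot: [0.003, 0.664, 0.748, -0.0]
contact_force: [-0.3, -2.3, 5.9]
gripper_width: -0.002
grasp_force: 3.2
```

```bash
python3 - <<'E'
from h import *
from plant import manip, imaging
f,s=grabw(imaging,manip,"w3"); print(s["time"],s["tool_pos"],s["contact_force"])
# find plate front row along columns near 300,350: brightness jump
g=cv2.cvtColor(f["image"],cv2.COLOR_RGB2GRAY)
for c in (280,295,310,365): print(c,g[170:225:2,c])
E
```

```text
4.0833 [ 0.51724739 -0.2234624   0.0700493 ] [-0.26928781 -2.26239653  5.92790852]
280 [25 24 24 27 26 27 27 25 24 27 24 29 28 53 56 75 96 97 96 97 97 97 77 64
 64 64 67 62]
295 [26 25 24 26 28 27 26 27 27 24 29 28 34 52 58 77 97 96 96 97 97 97 98 76
 63 64 64 64]
310 [28 26 27 27 25 26 27 27 27 27 27 25 38 51 59 61 63 60 59 60 62 63 63 61
 65 64 62 61]
365 [26 27 25 27 26 27 27 26 25 27 27 27 48 54 63 64 65 64 66 67 65 65 64 65
 65 65 65 62]
```

```bash
python3 - <<'E'
from h import *
for n in ("w2","w3"):
    f=load(n); g=cv2.cvtColor(f["image"],cv2.COLOR_RGB2GRAY)
    for c in (280,365):
        col=g[:300,c]; r=int(np.argmax(col>150)); print(n,c,r,np.round(px2w(f,c,r,.056),4))
E
```

```text
w2 280 213 [ 0.4914 -0.1942  0.056 ]
w2 365 212 [ 0.5332 -0.1886  0.056 ]
w3 280 231 [ 0.4964 -0.1936  0.056 ]
w3 365 229 [ 0.5337 -0.1882  0.056 ]
```

{"api": "play_rows", "payload": {"commands": [[0,0,3,0,0,0],[0,0,2,0,0,0],[0,0,0,0,0,0]]}}

```text
time: 4.38
tool_pos: [0.5175, -0.2236, 0.0699]
tool_rot: [0.001, 0.664, 0.748, -0.0]
contact_force: [-14.6, 6.7, 34.9]
gripper_width: 0.004
grasp_force: 17.1
```

{"api": "play_rows", "payload": {"commands": [[2,0,0,0,0,0],[2,0,0,0,0,0],[2,0,0,0,0,0],[2,0,0,0,0,0]]}}

```text
time: 4.72
tool_pos: [0.519, -0.2201, 0.07]
tool_rot: [0.008, 0.664, 0.748, -0.002]
contact_force: [-3.2, -10.5, 17.9]
gripper_width: -0.003
grasp_force: 9.1
```

```bash
python3 - <<'E'
from h import *
from plant import manip, imaging
f,s=grabw(imaging,manip,"w4"); print(s["time"],s["tool_pos"],s["contact_force"])
g=cv2.cvtColor(f["image"],cv2.COLOR_RGB2GRAY)
for c in (280,365):
        col=g[:300,c]; r=int(np.argmax(col>150)); print(c,r,np.round(px2w(f,c,r,.056),4))
E
```

```text
4.7167 [ 0.51899562 -0.22011509  0.06999058] [ -3.17324756 -10.46062087  17.90724913]
280 233 [ 0.4983 -0.1912  0.056 ]
365 233 [ 0.5358 -0.1868  0.056 ]
```

{"api": "play_rows", "payload": {"commands": [[3,0,1,0,0,0],[3,0,0,0,0,0],[3,0,0,0,0,0],[3,0,0,0,0,0]]}}

```text
time: 5.1
tool_pos: [0.5188, -0.2096, 0.07]
tool_rot: [0.01, 0.664, 0.748, -0.002]
contact_force: [-2.5, -13.7, 20.0]
gripper_width: -0.0
grasp_force: 9.9
```

```bash
python3 - <<'E'
from h import *
from plant import manip, imaging
f,s=grabw(imaging,manip,"w5"); print(s["time"],s["tool_pos"],s["contact_force"])
g=cv2.cvtColor(f["image"],cv2.COLOR_RGB2GRAY)
for c in (280,365):
        col=g[:300,c]; r=int(np.argmax(col>150)); print(c,r,np.round(px2w(f,c,r,.056),4))
E
```

```text
5.1 [ 0.51880398 -0.20955298  0.06995091] [ -2.5275122  -13.66084621  19.98999799]
280 241 [ 0.4985 -0.1843  0.056 ]
365 240 [ 0.5361 -0.1794  0.056 ]
```

{"api": "play_rows", "payload": {"commands": [[4,0,0.3,0,0,0],[4,0,0.3,0,0,0],[4,0,0.3,0,0,0],[4,0,0,0,0,0]]}}

```text
time: 5.48
tool_pos: [0.5179, -0.1941, 0.07]
tool_rot: [0.011, 0.664, 0.748, -0.001]
contact_force: [0.2, -12.9, 22.1]
gripper_width: 0.0
grasp_force: 10.8
```

```bash
cat > front.py <<'E'
from h import *
from plant import manip, imaging
import sys
f,s=grabw(imaging,manip,sys.argv[1]); print(s["time"],s["tool_pos"],s["contact_force"])
g=cv2.cvtColor(f["image"],cv2.COLOR_RGB2GRAY)
for c in (280,365):
        col=g[:300,c]; r=int(np.argmax(col>150)); print(c,r,np.round(px2w(f,c,r,.056),4))
E
python3 front.py w6
```

```text
5.4833 [ 0.51791904 -0.19411426  0.06996312] [  0.24313557 -12.94736684  22.08352582]
280 249 [ 0.498  -0.1726  0.056 ]
365 248 [ 0.5359 -0.1677  0.056 ]
```

{"api": "play_rows", "payload": {"commands": [[-1,0,-8,0,0,0],[-10,0,-4,0,0,0],[-18,0,0,0,0,0],[-14,0,0,0,0,0],[0,0,0,0,0,0]]}}

```text
time: 5.95
tool_pos: [0.5165, -0.2312, 0.0724]
tool_rot: [-0.0, 0.665, 0.747, -0.0]
contact_force: [-0.8, -0.3, 1.1]
gripper_width: 0.003
grasp_force: 0.0
```

{"api": "play_rows", "payload": {"commands": [[0,0,2,0,0,0],[0,0,0,0,0,0]]}}

```text
time: 6.12
tool_pos: [0.5163, -0.2289, 0.0702]
tool_rot: [-0.001, 0.664, 0.748, -0.0]
contact_force: [0.3, -0.8, -0.3]
gripper_width: 0.003
grasp_force: 0.0
```

{"api": "play_rows", "payload": {"commands": [[0,0,3,0,0,0],[0,0,4,0,0,0],[4,0,0,0,0,0],[4,0,0,0,0,0],[4,0,0,0,0,0]]}}

```text
time: 6.53
tool_pos: [0.5187, -0.2219, 0.07]
tool_rot: [0.007, 0.663, 0.748, -0.002]
contact_force: [-1.4, -10.4, 16.3]
gripper_width: -0.002
grasp_force: 8.1
```

{"api": "play_rows", "payload": {"commands": [[4,0,0,0,0,0],[4,0,0,0,0,0],[4,0,0,0,0,0],[4,0,0,0,0,0],[4,0,0,0,0,0]]}}

```text
time: 6.95
tool_pos: [0.5169, -0.2021, 0.07]
tool_rot: [0.008, 0.663, 0.748, -0.001]
contact_force: [-2.4, -11.7, 16.9]
gripper_width: 0.001
grasp_force: 8.3
```

```bash
python3 front.py w7
```

```text
6.95 [ 0.51691166 -0.20210148  0.06998201] [ -2.35972066 -11.70327893  16.91564902]
280 205 [ 0.4951 -0.1607  0.056 ]
365 204 [ 0.5316 -0.1559  0.056 ]
```

{"api": "play_rows", "payload": {"commands": [[3,0,2,0,0,0],[3,0,1,0,0,0],[3,0,0,0,0,0],[-1,0,-10,0,0,0],[-10,0,-4,0,0,0]]}}

```text
time: 7.42
tool_pos: [0.5135, -0.1984, 0.0763]
tool_rot: [0.0, 0.663, 0.748, 0.001]
contact_force: [-0.0, -0.7, -0.0]
gripper_width: -0.002
grasp_force: 0.0
```

{"api": "play_rows", "payload": {"commands": [[-20,0,0,0,0,0],[-14,0,0,0,0,0],[0,0,0,0,0,0]]}}

```text
time: 7.67
tool_pos: [0.5167, -0.2347, 0.074]
tool_rot: [-0.0, 0.664, 0.747, -0.0]
contact_force: [0.7, 0.5, -0.8]
gripper_width: -0.002
grasp_force: 0.0
```

```bash
python3 front.py w8
```

```text
7.6667 [ 0.51671539 -0.23472299  0.07400874] [ 0.73697153  0.5075763  -0.77603267]
280 124 [ 0.4915 -0.1597  0.056 ]
365 123 [ 0.5269 -0.1552  0.056 ]
```

{"api": "play_rows", "payload": {"commands": [[0,0,4,0,0,0],[0,0,4,0,0,0],[0,0,3,0,0,0],[0,0,1,0,0,0]]}}

```text
time: 8.05
tool_pos: [0.5172, -0.2329, 0.0698]
tool_rot: [-0.002, 0.663, 0.748, -0.001]
contact_force: [-22.3, 10.1, 48.6]
gripper_width: 0.001
grasp_force: 24.2
```

{"api": "play_rows", "payload": {"commands": [[4,0,0,0,0,0],[4,0,0,0,0,0],[4,0,0,0,0,0],[4,0,0,0,0,0],[4,0,0,0,0,0]]}}

```text
time: 8.47
tool_pos: [0.5197, -0.2188, 0.07]
tool_rot: [0.009, 0.663, 0.748, -0.001]
contact_force: [-0.4, -11.6, 18.7]
gripper_width: 0.001
grasp_force: 9.3
```

{"api": "play_rows", "payload": {"commands": [[4,0,0,0,0,0],[4,0,0,0,0,0],[4,0,0,0,0,0]]}}

```text
time: 8.72
tool_pos: [0.5182, -0.2072, 0.07]
tool_rot: [0.009, 0.663, 0.748, -0.002]
contact_force: [-1.7, -14.0, 19.9]
gripper_width: 0.0
grasp_force: 9.8
```

```bash
python3 front.py w9
```

```text
8.7167 [ 0.5181881  -0.20718245  0.06997571] [ -1.66313155 -14.03541076  19.87152128]
280 162 [ 0.4949 -0.1477  0.056 ]
365 161 [ 0.53  -0.143  0.056]
```

{"api": "play_rows", "payload": {"commands": [[4,0,1,0,0,0],[4,0,0,0,0,0],[4,0,0,0,0,0]]}}

```text
time: 9.02
tool_pos: [0.5177, -0.1959, 0.0699]
tool_rot: [0.01, 0.663, 0.748, -0.001]
contact_force: [-1.0, -13.9, 22.4]
gripper_width: 0.004
grasp_force: 11.0
```

```bash
python3 front.py w10
```

```text
9.0167 [ 0.51774609 -0.19586326  0.06994788] [ -1.03891684 -13.85337439  22.39083711]
280 177 [ 0.495  -0.1425  0.056 ]
365 175 [ 0.5305 -0.1374  0.056 ]
```

{"api": "play_rows", "payload": {"commands": [[-1,0,-12,0,0,0],[-10,0,-4,0,0,0],[-20,0,0,0,0,0],[-14,0,0,0,0,0],[0,0,0,0,0,0]]}}

```text
time: 9.48
tool_pos: [0.5168, -0.2357, 0.0769]
tool_rot: [-0.001, 0.664, 0.747, -0.0]
contact_force: [0.4, 0.2, -0.6]
gripper_width: 0.002
grasp_force: 0.0
```

{"api": "play_rows", "payload": {"commands": [[0,0,4,0,0,0],[0,0,4,0,0,0],[0,0,3,0,0,0]]}}

```text
time: 9.73
tool_pos: [0.5169, -0.2337, 0.0699]
tool_rot: [-0.002, 0.664, 0.748, -0.001]
contact_force: [-17.4, 7.7, 39.5]
gripper_width: -0.002
grasp_force: 19.7
```

{"api": "play_rows", "payload": {"commands": [[4,0,0,0,0,0],[4,0,0,0,0,0],[4,0,0,0,0,0],[4,0,0,0,0,0],[4,0,0,0,0,0]]}}

```text
time: 10.15
tool_pos: [0.5173, -0.2166, 0.07]
tool_rot: [0.005, 0.663, 0.748, -0.001]
contact_force: [0.9, -6.7, 10.0]
gripper_width: -0.0
grasp_force: 4.8
```

{"api": "play_rows", "payload": {"commands": [[4,0,0,0,0,0],[4,0,0,0,0,0]]}}

```text
time: 10.32
tool_pos: [0.5164, -0.2086, 0.07]
tool_rot: [0.005, 0.663, 0.748, -0.001]
contact_force: [0.1, -7.1, 10.0]
gripper_width: 0.002
grasp_force: 4.9
```

```bash
python3 front.py w11
```

```text
10.3167 [ 0.51644145 -0.20858848  0.0700175 ] [ 0.11394038 -7.06911511  9.98078088]
280 145 [ 0.4924 -0.1422  0.056 ]
365 143 [ 0.5272 -0.1372  0.056 ]
```

{"api": "play_rows", "payload": {"commands": [[0,0,4,0,0,0],[4,0,1,0,0,0],[4,0,0,0,0,0],[4,0,0,0,0,0],[4,0,0,0,0,0]]}}

```text
time: 10.78
tool_pos: [0.5178, -0.1968, 0.07]
tool_rot: [0.01, 0.663, 0.748, -0.001]
contact_force: [-1.2, -15.5, 21.9]
gripper_width: -0.007
grasp_force: 10.9
```

```bash
python3 front.py w12
```

```text
10.7833 [ 0.51781746 -0.19675491  0.06997433] [ -1.20377615 -15.46802576  21.88136184]
280 172 [ 0.4949 -0.1413  0.056 ]
365 171 [ 0.5304 -0.1367  0.056 ]
```

{"api": "play_rows", "payload": {"commands": [[-1,0,-12,0,0,0],[-10,0,-4,0,0,0],[-20,0,0,0,0,0],[-14,0,0,0,0,0],[0,0,0,0,0,0]]}}

```text
time: 11.25
tool_pos: [0.5169, -0.2366, 0.0768]
tool_rot: [-0.001, 0.664, 0.747, -0.0]
contact_force: [-0.9, 0.1, 1.1]
gripper_width: -0.004
grasp_force: 0.0
```

{"api": "play_rows", "payload": {"commands": [[0,0,6,0,0,0],[0,0,4,0,0,0],[2,0,4,0,0,0],[4,0,2,0,0,0],[4,0,2,0,0,0]]}}

```text
time: 11.67
tool_pos: [0.5187, -0.2332, 0.0698]
tool_rot: [0.007, 0.663, 0.749, -0.006]
contact_force: [-18.5, -18.0, 47.4]
gripper_width: -0.004
grasp_force: 24.2
```

{"api": "play_rows", "payload": {"commands": [[4,0,1,0,0,0],[4,0,1,0,0,0],[4,0,0,0,0,0],[4,0,0,0,0,0]]}}

```text
time: 12.0
tool_pos: [0.5223, -0.219, 0.0699]
tool_rot: [0.015, 0.663, 0.748, -0.002]
contact_force: [-2.0, -16.0, 33.8]
gripper_width: 0.0
grasp_force: 16.8
```

```bash
python3 front.py w13
```

```text
12.0 [ 0.52225411 -0.21902735  0.06987901] [ -2.02616767 -16.00835691  33.77249475]
280 112 [ 0.4975 -0.1402  0.056 ]
365 111 [ 0.531  -0.1358  0.056 ]
```

View pics/w13.png

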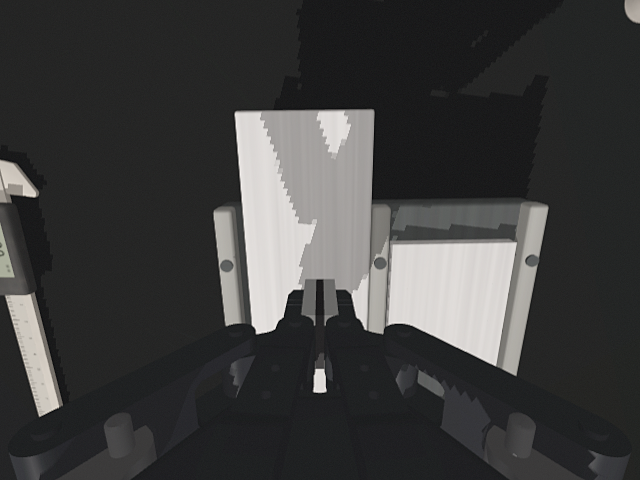

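The plate sticks out about 39 mm, with its front at row 111 and the deck edge at row 205. It rubs on the middle rail at column 372, so I'll keep dragging with a slight sideways relief.

{"api": "play_rows", "payload": {"commands": [[4,-2,0,0,0,0],[4,-2,0,0,0,0],[4,-1,0,0,0,0],[4,-1,0,0,0,0],[4,0,0,0,0,0]]}}

```text
time: 12.47
tool_pos: [0.516, -0.1989, 0.0699]
tool_rot: [0.016, 0.663, 0.748, -0.0]
contact_force: [2.9, -16.3, 30.4]
gripper_width: -0.001
grasp_force: 15.3
```

```bash
python3 front.py w14
```

```text
12.4667 [ 0.51600622 -0.19885929  0.06989475] [  2.89689933 -16.29021024  30.40492981]
280 115 [ 0.4914 -0.1212  0.056 ]
365 113 [ 0.525  -0.1163  0.056 ]
```

{"api": "play_rows", "payload": {"commands": [[-4,0,0,0,0,0],[-4,0,0,0,0,0],[-4,0,0,0,0,0],[-4,0,0,0,0,0],[-3,0,0,0,0,0]]}}

```text
time: 12.93
tool_pos: [0.5167, -0.2053, 0.0698]
tool_rot: [0.003, 0.664, 0.748, 0.009]
contact_force: [-3.4, 29.9, 54.0]
gripper_width: 0.002
grasp_force: 27.4
```

```bash
python3 front.py w15
```

```text
12.9333 [ 0.51669326 -0.20526031  0.06975949] [-3.40815377 29.85597218 54.03669012]
280 113 [ 0.4918 -0.1262  0.056 ]
365 112 [ 0.526  -0.1217  0.056 ]
```

{"api": "play_rows", "payload": {"commands": [[4,0,-8,0,0,0],[4,0,-10,0,0,0],[15,0,-25,0,0,0],[15,0,-25,0,0,0],[0,0,0,0,0,0]]}}

```text
time: 13.4
tool_pos: [0.505, -0.1698, 0.1293]
tool_rot: [0.002, 0.663, 0.749, 0.001]
contact_force: [0.2, 0.3, 0.9]
gripper_width: -0.0
grasp_force: 0.0
```

```bash
python3 front.py w16; python3 - <<'E'
from h import *
f=load("w16"); cv2.imwrite("pics/w16c.png",f["image"][60:460,100:640,::-1])
E
```

```text
13.4 [ 0.50503762 -0.16975485  0.12931495] [0.18942497 0.31283746 0.86667552]
280 188 [ 0.4766 -0.1286  0.056 ]
365 187 [ 0.5278 -0.1218  0.056 ]
```

View pics/w16c.png

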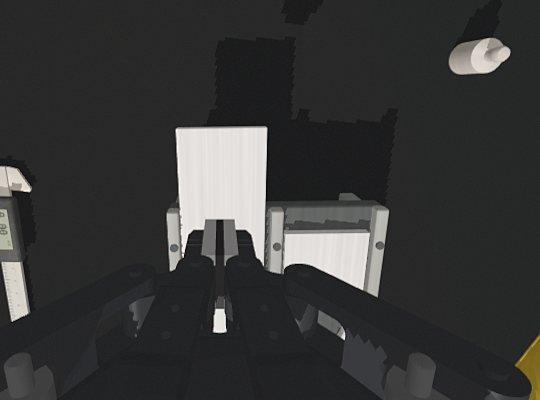

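```bash
python3 - <<'E'
from h import *
f=load("w16")
a=px2w(f,276,188.5,.056);b=px2w(f,367,187.5,.056);d=px2w(f,385,263,.05);e=px2w(f,470,263,.05)
c=(a+b)/2; u=np.array([-.1305,.9914,0]); print(a,b,d,e,"w",np.linalg.norm(a-b),"yaw",np.degrees(np.arctan2(*(b-a)[1::-1])),"c",c,"out",(c-d)@u,(c-e)@u)
g=c-24*u/1000; print("grip",g); go([g[0],g[1],.12],7.6)
E
```

```text
[ 0.47424753 -0.12920752  0.056     ] [ 0.52904771 -0.12197485  0.056     ] [ 0.54989032 -0.17053628  0.05      ] [ 0.60628252 -0.16379342  0.05      ] w 0.05527541200486275 yaw 7.518587249354903 c [ 0.50164762 -0.12559119  0.056     ] out 0.05085423962230085 0.05152854849606545
grip [ 0.50477962 -0.14938479  0.056     ]
rows 1
[[20.8, 3.0, 7.3, 0.1, 0.1, -0.7]]
```

{"api": "play_rows", "payload": {"commands": [[21,3,7,0,0,0],[0,0,0,0,0,0],[0,0,0,0,0,0],[0,0,0,0,0,0],[0,0,0,0,0,0]], "hand": 85}}

```text
time: 13.87
tool_pos: [0.5037, -0.1504, 0.118]
tool_rot: [-0.001, 0.664, 0.748, -0.0]
contact_force: [-0.3, -0.3, -0.5]
gripper_width: 0.707
grasp_force: 0.0
```

```bash
python3 -c "
from h import *
from plant import manip; print(manip.state()['gripper_width'])
go([.5048,-.1494,.046],7.5,4)"
```

```text
0.7065849160301895
rows 4
[[0.2, 0.3, 18.0, -0.0, -0.0, -0.2], [0.2, 0.3, 18.0, -0.0, -0.0, -0.2], [0.2, 0.3, 18.0, -0.0, -0.0, -0.2], [0.2, 0.3, 18.0, -0.0, -0.0, -0.2]]
```

{"api": "play_rows", "payload": {"commands": [[0,0,0,0,0,0],[0,0,15,0,0,0],[0,1,20,0,0,0],[1,0,20,0,0,0],[0,0,17,0,0,0]]}}

```text
time: 14.28
tool_pos: [0.5048, -0.1492, 0.0459]
tool_rot: [-0.0, 0.664, 0.748, -0.0]
contact_force: [0.0, 0.1, -0.4]
gripper_width: 0.999
grasp_force: 0.0
```

{"api": "play_rows", "payload": {"commands": [[0,0,0,0,0,0],[0,0,0,0,0,0],[0,0,0,0,0,0],[0,0,0,0,0,0],[0,0,0,0,0,0]], "hand": 45}}

```text
time: 14.7
tool_pos: [0.5058, -0.1493, 0.0482]
tool_rot: [0.001, 0.664, 0.748, 0.0]
contact_force: [-0.1, -0.2, -1.1]
gripper_width: 0.632
grasp_force: 63.2
```

```bash
python3 - <<'E'
from h import *
f=load("w1"); im=f["image"][0:190,290:450,::-1]
a=cv2.resize(im,None,fx=3,fy=3,interpolation=cv2.INTER_CUBIC)
t=load("top0"); b=cv2.resize(t["image"][215:265,150:230,::-1],None,fx=4,fy=4,interpolation=cv2.INTER_CUBIC)
c=np.zeros((570,800,3),np.uint8); c[:570,:480]=a; c[:200,480:800]=b
c=cv2.convertScaleAbs(c,alpha=1.8); cv2.imwrite("pics/strip.png",c)
for z in (.1,.2,.25): print(px2w(t,158,180,z),px2w(t,155,250,z))
E
```

```text
[0.66900531 0.1515224  0.1       ] [0.46340954 0.14892856 0.1       ]
[0.64978902 0.12327076 0.2       ] [0.45635637 0.12083037 0.2       ]
[0.64018088 0.10914494 0.25      ] [0.45282978 0.10678128 0.25      ]
```

View pics/strip.png

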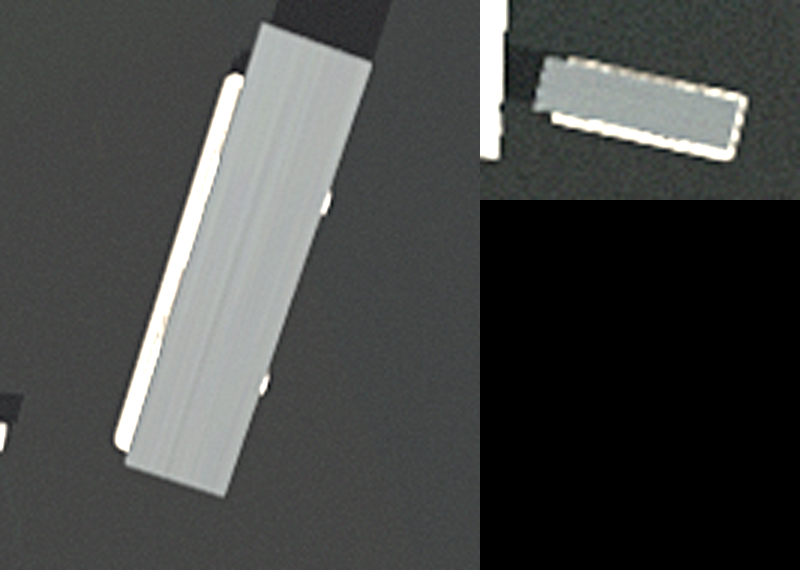

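{"api": "play_rows", "payload": {"commands": [[0,0,-10,0,0,0],[0,0,-20,0,0,0],[0,0,-30,0,0,0],[0,0,-30,0,0,0],[0,0,-20,0,0,0]]}}

```text
time: 15.12
tool_pos: [0.506, -0.1492, 0.1612]
tool_rot: [0.002, 0.664, 0.748, 0.001]
contact_force: [1.6, -0.7, -2.0]
gripper_width: 0.632
grasp_force: 64.5
```

The strip's top corners in the crop are (262,22), (372,64), (226,497) and (124,465).

```bash
python3 - <<'E'
from h import *
f=load("w1")
C=[px2w(f,290+u/3,v/3,.049) for u,v in [(262,22),(372,64),(226,497),(124,465)]]
for c in C: print(np.round(c,4))
c=sum(C)/4; ax=(C[0]+C[1]-C[2]-C[3])/2; print("len",np.linalg.norm(ax),"w",np.linalg.norm(C[0]-C[1]),np.linalg.norm(C[2]-C[3]),"centre",c,"yaw",np.degrees(np.arctan2(-ax[0],ax[1])))
go([.43,-.06,.2],90.0); 
E
```

```text
[0.4933 0.1424 0.049 ]
[0.5321 0.1343 0.049 ]
[ 0.5041 -0.0124  0.049 ]
[ 0.4646 -0.005   0.049 ]
len 0.14970663126296546 w 0.039634463624818615 0.04017653090708186 centre [0.49851589 0.0648198  0.049     ] yaw -10.898167252530703
rows 12
[[8.1, -5.4, -3.3, 0.0, 0.0, -6.9], [8.7, -4.4, -3.3, 0.0, 0.0, -6.9], [9.2, -3.3, -3.3, 0.0, 0.0, -6.9], [9.5, -2.2, -3.3, 0.0, 0.0, -6.9], [9.7, -1.0, -3.3, 0.0, 0.0, -6.9]]
[[9.8, 0.2, -3.3, 0.0, 0.0, -6.9], [9.7, 1.4, -3.3, 0.0, 0.0, -6.9], [9.4, 2.5, -3.2, 0.0, 0.0, -6.9], [9.1, 3.6, -3.2, 0.0, 0.0, -6.9], [8.6, 4.7, -3.2, 0.0, 0.0, -6.9]]
[[7.9, 5.7, -3.2, 0.0, 0.0, -6.9], [7.2, 6.6, -3.2, 0.0, 0.0, -6.9]]
```

```bash
python3 -c "
from h import *
go([.489,.0147,.14],169.1,25)"
```

```text
rows 25
[[6.6, 0.1, 0.8, -0.0, 0.0, -6.5], [6.5, 0.8, 0.8, -0.0, 0.0, -6.5], [6.4, 1.6, 0.8, -0.0, 0.0, -6.5], [6.2, 2.3, 0.8, -0.0, 0.0, -6.5], [5.9, 3.0, 0.8, -0.0, 0.0, -6.5]]
[[5.5, 3.6, 0.8, -0.0, 0.0, -6.5], [5.1, 4.2, 0.8, -0.0, 0.0, -6.5], [4.6, 4.8, 0.8, -0.0, 0.0, -6.5], [4.0, 5.2, 0.8, -0.0, 0.0, -6.5], [3.4, 5.7, 0.8, -0.0, 0.0, -6.5]]
[[2.7, 6.0, 0.8, -0.0, 0.0, -6.5], [2.0, 6.3, 0.8, -0.0, 0.0, -6.5], [1.3, 6.5, 0.8, -0.0, 0.0, -6.5], [0.5, 6.6, 0.9, -0.0, 0.0, -6.5], [-0.2, 6.6, 0.9, -0.0, 0.0, -6.5]]
[[-0.9, 6.5, 0.9, -0.0, 0.0, -6.5], [-1.7, 6.4, 0.9, -0.0, 0.0, -6.5], [-2.4, 6.1, 0.9, -0.0, 0.0, -6.5], [-3.1, 5.8, 0.9, -0.0, 0.0, -6.5], [-3.7, 5.4, 0.9, -0.0, 0.0, -6.5]]
[[-4.3, 5.0, 0.9, -0.0, 0.0, -6.5], [-4.8, 4.5, 0.9, -0.0, 0.0, -6.5], [-5.3, 3.9, 0.8, -0.0, 0.0, -6.5], [-5.7, 3.3, 0.8, -0.0, 0.0, -6.5], [-6.1, 2.6, 0.8, -0.0, 0.0, -6.5]]
```

{"api": "play_rows", "payload": {"commands": [[6.6,0,1,0,0,-3],[6.5,1,1,0,0,-6.5],[6.4,1.6,1,0,0,-6.5],[6.2,2.3,1,0,0,-6.5],[6,3,1,0,0,-6.5]]}}

```text
time: 15.53
tool_pos: [0.5032, -0.1155, 0.153]
tool_rot: [0.0, 0.453, 0.892, 0.0]
contact_force: [-0.2, 0.6, -1.9]
gripper_width: 0.634
grasp_force: 64.4
```

{"api": "play_rows", "payload": {"commands": [[5.5,3.6,1,0,0,-6.5],[5,4,1,0,0,-6.5],[4.6,4.8,1,0,0,-6.5],[4,5.2,1,0,0,-6.5],[3.4,5.7,1,0,0,-6.5]]}}

```text
time: 15.95
tool_pos: [0.5015, -0.0827, 0.1479]
tool_rot: [0.0, 0.185, 0.983, -0.0]
contact_force: [-0.3, -0.1, -1.0]
gripper_width: 0.637
grasp_force: 64.4
```

{"api": "play_rows", "payload": {"commands": [[2.7,6,1,0,0,-6.5],[2,6.3,1,0,0,-6.5],[1.3,6.5,1,0,0,-6.5],[0.5,6.6,1,0,0,-6.5],[0,6.6,1,0,0,-6.5]]}}

```text
time: 16.37
tool_pos: [0.4999, -0.0497, 0.1429]
tool_rot: [0.0, -0.097, 0.995, -0.0]
contact_force: [0.2, 0.3, -1.8]
gripper_width: 0.635
grasp_force: 64.4
```

{"api": "play_rows", "payload": {"commands": [[-1,6.5,1,0,0,-6.5],[-1.7,6.4,1,0,0,-6.5],[-2.4,6,1,0,0,-6.5],[-3,5.8,1,0,0,-6.5],[-3.7,5.4,1,0,0,-6.5]]}}

```text
time: 16.78
tool_pos: [0.4986, -0.017, 0.1379]
tool_rot: [0.0, -0.372, 0.928, -0.0]
contact_force: [-0.5, -0.3, -2.5]
gripper_width: 0.635
grasp_force: 64.4
```

{"api": "play_rows", "payload": {"commands": [[-4.3,5,0,0,0,-6.5],[-4.8,4.5,0,0,0,-5],[-5.3,4,0,0,0,-4],[-5,3,0,0,0,-3],[0,0,0,0,0,0]]}}

```text
time: 17.2
tool_pos: [0.4977, 0.009, 0.1379]
tool_rot: [0.0, -0.515, 0.857, -0.0]
contact_force: [0.8, 0.4, -1.5]
gripper_width: 0.64
grasp_force: 64.4
```

```bash
python3 -c "
from h import *
from plant import manip,imaging
go([.489,.0147,.10],169.1)
f,s=grabw(imaging,manip,'w17'); print(s['tool_rot'],s['joint_pos'])"
```

```text
rows 3
[[-0.3, 3.5, 12.6, -0.0, 0.0, -5.7], [-0.6, 3.4, 12.6, -0.0, 0.0, -5.7], [-1.0, 3.3, 12.6, -0.0, 0.0, -5.7]]
[ 3.56827146e-04 -5.14504114e-01  8.57487814e-01 -1.93055520e-04] [-1.31560628e-01 -1.65137114e-01  2.00649345e+00  1.47515004e-04
  1.29943745e+00 -2.78325503e+00]
```

View pics/w17.png

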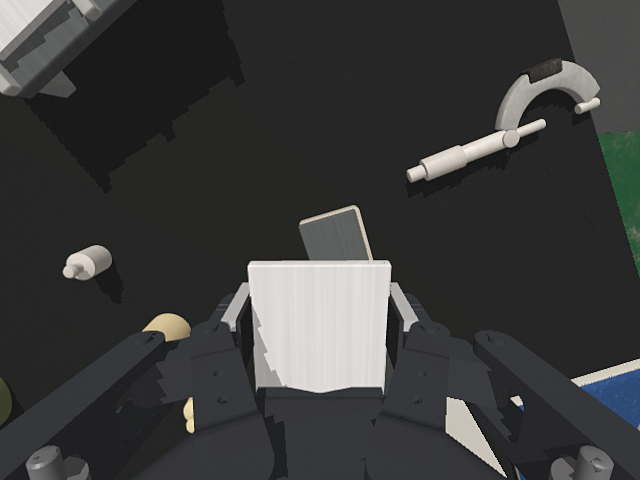

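The plate is held level, front edge at row 262. The strip's near end shows at (300,222)-(357,207), so about 17° of turn remains.

{"api": "play_rows", "payload": {"commands": [[0,3.5,8,0,0,-5.7],[-0.6,3.5,8,0,0,-5.7],[-1,3.3,8,0,0,-5.7],[0,0,0,0,0,0],[0,0,0,0,0,0]]}}

```text
time: 17.67
tool_pos: [0.4885, 0.0135, 0.1129]
tool_rot: [-0.0, -0.634, 0.773, 0.0]
contact_force: [-0.2, -0.1, -1.4]
gripper_width: 0.637
grasp_force: 64.4
```

```bash
python3 - <<'E'
from h import *
from plant import manip,imaging
g=load('w17')
print(px2w(g,300,222,.049),px2w(g,357,207,.049))
f,s=grabw(imaging,manip,'w18'); print(s['tool_pos'],s['joint_pos'][5])
go([.489,.0147,.055],169.1,4)
# predicted strip near-end corners and midline vs image: strip edge gray scan on row near end
uv=[]
for P in ([.5041,-.0124,.049],[.4646,-.005,.049]):
    c=f["R"]@np.array(P)+f["t"]; uv.append((f["fx"]*c[0]/c[2]+f["cx"],f["fy"]*c[1]/c[2]+f["cy"]))
print(uv)
im=cv2.cvtColor(f["image"],cv2.COLOR_RGB2GRAY); r=int(uv[0][1])
for rr in (r-6,r+6,r+12): print(rr,[ (c,int(im[rr,c])) for c in range(270,372,6)])
for c in (315,325): print(c,[(int(q),int(im[q,c])) for q in range(r-24,r+50,4)])
E
```

```text
[ 0.50033237 -0.01433132  0.049     ] [ 0.46197114 -0.00543004  0.049     ]
[0.48848708 0.01349044 0.11289159] -3.0692843633149782
rows 4
[[-0.3, 0.1, 14.6, -0.0, -0.0, -0.1], [-0.3, 0.1, 14.6, -0.0, -0.0, -0.1], [-0.3, 0.1, 14.6, -0.0, -0.0, -0.1], [-0.3, 0.1, 14.6, -0.0, -0.0, -0.1]]
[(np.float64(285.63138357764507), np.float64(226.3671895548343)), (np.float64(352.88144923867816), np.float64(225.59924567427737))]
220 [(270, 38), (276, 39), (282, 38), (288, 47), (294, 181), (300, 182), (306, 182), (312, 182), (318, 184), (324, 183), (330, 183), (336, 184), (342, 183), (348, 184), (354, 28), (360, 39), (366, 39)]
232 [(270, 38), (276, 40), (282, 40), (288, 96), (294, 96), (300, 97), (306, 95), (312, 95), (318, 95), (324, 96), (330, 99), (336, 96), (342, 97), (348, 97), (354, 149), (360, 38), (366, 37)]
238 [(270, 38), (276, 38), (282, 40), (288, 129), (294, 96), (300, 96), (306, 94), (312, 93), (318, 97), (324, 96), (330, 100), (336, 96), (342, 96), (348, 98), (354, 165), (360, 40), (366, 37)]
315 [(202, 38), (206, 37), (210, 38), (214, 39), (218, 18), (222, 208), (226, 105), (230, 95), (234, 96), (238, 97), (242, 96), (246, 97), (250, 98), (254, 96), (258, 95), (262, 208), (266, 238), (270, 219), (274, 220)]
325 [(202, 40), (206, 39), (210, 37), (214, 36), (218, 18), (222, 209), (226, 103), (230, 94), (234, 94), (238, 94), (242, 94), (246, 95), (250, 95), (254, 93), (258, 90), (262, 211), (266, 237), (270, 219), (274, 219)]
```

{"api": "play_rows", "payload": {"commands": [[-0.3,0,15,0,0,0],[-0.3,0,15,0,0,0],[-0.3,0,15,0,0,0],[-0.3,0,12,0,0,0],[0,0,0,0,0,0]]}}

```text
time: 18.13
tool_pos: [0.4875, 0.0149, 0.0538]
tool_rot: [-0.001, -0.635, 0.773, 0.001]
contact_force: [-1.5, 0.7, -2.2]
gripper_width: 0.638
grasp_force: 64.4
```

{"api": "play_rows", "payload": {"commands": [[0,0,2,0,0,0],[0,0,1,0,0,0],[0,0,0,0,0,0]]}}

```text
time: 18.38
tool_pos: [0.4898, 0.0148, 0.0538]
tool_rot: [0.001, -0.635, 0.772, -0.001]
contact_force: [-0.5, -0.1, -2.0]
gripper_width: 0.637
grasp_force: 64.4
```

{"api": "play_rows", "payload": {"commands": [[0,0,2,0,0,0],[0,0,2,0,0,0],[0,0,0,0,0,0]]}}

```text
time: 18.63
tool_pos: [0.489, 0.0149, 0.0489]
tool_rot: [-0.0, -0.636, 0.772, -0.0]
contact_force: [-1.2, 0.6, -2.0]
gripper_width: 0.635
grasp_force: 64.4
```

{"api": "play_rows", "payload": {"commands": [[0,0,1,0,0,0],[0,0,0,0,0,0]]}}

```text
time: 18.8
tool_pos: [0.489, 0.015, 0.0478]
tool_rot: [-0.0, -0.636, 0.772, 0.0]
contact_force: [0.1, 0.0, -2.3]
gripper_width: 0.637
grasp_force: 64.4
```

{"api": "play_rows", "payload": {"commands": [[0,0,1,0,0,0],[0,0,0,0,0,0]]}}

```text
time: 18.97
tool_pos: [0.4891, 0.0149, 0.0469]
tool_rot: [0.0, -0.636, 0.772, -0.0]
contact_force: [-1.0, 0.3, -1.3]
gripper_width: 0.637
grasp_force: 64.5
```

{"api": "play_rows", "payload": {"commands": [[0,0,1,0,0,0],[0,0,0,0,0,0]]}}

```text
time: 19.13
tool_pos: [0.4893, 0.0149, 0.0468]
tool_rot: [-0.0, -0.636, 0.772, 0.0]
contact_force: [-3.4, 0.5, 3.7]
gripper_width: 0.634
grasp_force: 65.0
```

{"api": "play_rows", "payload": {"commands": [[0,0,-1,0,0,0],[0,0,0,0,0,0]]}}

```text
time: 19.3
tool_pos: [0.4892, 0.0149, 0.0471]
tool_rot: [0.0, -0.636, 0.772, -0.0]
contact_force: [-0.1, -0.1, -1.0]
gripper_width: 0.636
grasp_force: 64.5
```

{"api": "play_rows", "payload": {"commands": [[0,0,0,0,0,0],[0,0,0,0,0,0],[0,0,0,0,0,0],[0,0,0,0,0,0]], "hand": 78}}

```text
time: 19.63
tool_pos: [0.4891, 0.0149, 0.0469]
tool_rot: [0.0, -0.636, 0.772, -0.0]
contact_force: [0.2, 0.6, 0.2]
gripper_width: 0.914
grasp_force: 0.0
```

{"api": "play_rows", "payload": {"commands": [[0,0,-5,0,0,0],[0,0,-15,0,0,0],[0,0,-30,0,0,0],[0,0,-40,0,0,0],[0,0,-40,0,0,0]]}}

```text
time: 20.05
tool_pos: [0.488, 0.0151, 0.1776]
tool_rot: [-0.001, -0.636, 0.772, 0.001]
contact_force: [0.5, 0.8, 0.2]
gripper_width: 0.909
grasp_force: 0.0
```

{"api": "play_rows", "payload": {"commands": [[40,0,-25,0,0,0],[40,0,-25,0,0,0],[20,0,-20,0,0,0],[0,0,0,0,0,0],[0,0,0,0,0,0]]}}

```text
time: 20.47
tool_pos: [0.4787, -0.0433, 0.2425]
tool_rot: [-0.009, -0.619, 0.785, -0.01]
contact_force: [-0.2, -0.2, -0.6]
gripper_width: 0.912
grasp_force: 0.0
```

```bash
python3 - <<'E'
from h import *
from plant import manip,imaging
f,s=grabw(imaging,manip,'w19'); print(s['time'],s['tool_pos'])
t=imaging.grab_frame('top'); pickle.dump(t,open('pics/top1.pkl','wb'))
for f,z,nm in ((f,.055,'w'),(t,.055,'t')):
    g=cv2.cvtColor(f["image"],cv2.COLOR_RGB2GRAY); 
    n,L,S,C=cv2.connectedComponentsWithStats((g>170).astype(np.uint8))
    for i in range(1,n):
        if S[i][4]<150: continue
        cw=px2w(f,*C[i],z)
        if abs(cw[0]-.5)<.12 and abs(cw[1]-.065)<.12:
            q=cv2.minAreaRect(np.argwhere(L==i)[:,::-1].astype(np.float32)); B=[px2w(f,*p,z) for p in cv2.boxPoints(q)]
            print(nm,S[i],C[i],cw,[np.round(b[:2],4) for b in B])
E
```

```text
20.4667 [ 0.47865838 -0.04328121  0.24251166]
w [ 296  250   76  139 7067] [325.78392529 319.91212679] [0.49696345 0.05743665 0.055     ] [array([ 0.5103, -0.0219]), array([ 0.4441, -0.0109]), array([0.4666, 0.1483]), array([0.5408, 0.1367])]
```

```bash
python3 - <<'E'
from h import *
for nm,th in (('w19',170),('w19',190),('top1',170)):
    f=load(nm); g=cv2.cvtColor(f["image"],cv2.COLOR_RGB2GRAY)
    m=((g>th)*255).astype(np.uint8)
    if nm[0]=='w': m=cv2.morphologyEx(m,cv2.MORPH_OPEN,np.ones((7,7),np.uint8))
    n,L,S,C=cv2.connectedComponentsWithStats(m)
    for i in range(1,n):
        cw=px2w(f,*C[i],.055)
        if S[i][4]>150 and abs(cw[0]-.5)<.1 and abs(cw[1]-.065)<.1:
            c=cv2.findContours((L==i).astype(np.uint8),0,2)[0][0]; h=cv2.convexHull(c); a=cv2.approxPolyDP(h,6 if nm[0]=='w' else 3,True)[:,0]
            for p in a: print(nm,th,p,np.round(px2w(f,*p,.055)[:2],4))
t=load('top1')
y=cv2.cvtColor(t["image"],cv2.COLOR_RGB2HSV); print(t["image"][242,190])
# weights in w19: bright/brass comps
f=load('w19'); h=cv2.cvtColor(f["image"],cv2.COLOR_RGB2HSV); m=((h[...,0]>12)&(h[...,0]<30)&(h[...,1]>50)&(h[...,2]>110)).astype(np.uint8)
n,L,S,C=cv2.connectedComponentsWithStats(m)
for i in range(1,n):
    if S[i][4]>100: print('brass',S[i],C[i],px2w(f,*C[i],.02))
E
```

```text
w19 170 [349 257] [ 0.4585 -0.0046]
w19 170 [353 386] [0.486  0.1429]
w19 170 [304 387] [0.5393 0.1316]
w19 170 [296 259] [ 0.5107 -0.0149]
w19 190 [350 258] [ 0.4577 -0.0033]
w19 190 [353 385] [0.4857 0.1417]
w19 190 [304 387] [0.5393 0.1316]
w19 190 [296 260] [ 0.511  -0.0139]
[121  66  55]
brass [159 291  44  41 770] [176.43896104 308.52337662] [0.66625176 0.02111547 0.02      ]
```

```bash
python3 -c "
from h import *
go([.645,-.03,.20],150)"
```

```text
rows 5
[[-10.4, -32.0, 7.6, -0.0, -0.3, 3.3], [-12.2, -31.4, 7.6, -0.0, -0.3, 3.3], [-14.0, -30.6, 7.7, -0.0, -0.3, 3.3], [-15.7, -29.8, 7.8, -0.0, -0.3, 3.3], [-17.3, -28.8, 7.8, -0.0, -0.3, 3.3]]
```

{"api": "play_rows", "payload": {"commands": [[-10,-32,8,0,-0.3,3.3],[-12,-31,8,0,-0.3,3.3],[-14,-31,8,0,-0.3,3.3],[-16,-30,8,0,-0.3,3.3],[-17,-29,8,0,-0.3,3.3]]}}

```text
time: 20.98
tool_pos: [0.6462, -0.03, 0.1969]
tool_rot: [-0.0, -0.5, 0.866, -0.0]
contact_force: [0.6, -0.3, 1.2]
gripper_width: 0.917
grasp_force: 0.0
```

{"api": "play_rows", "payload": {"commands": [[0,0,0,0,0,0],[0,0,0,0,0,0]]}}

```text
time: 21.15
tool_pos: [0.6451, -0.0303, 0.1954]
tool_rot: [-0.002, -0.501, 0.865, 0.001]
contact_force: [-1.0, 0.4, 0.1]
gripper_width: 0.908
grasp_force: 0.0
```

```bash
python3 - <<'E'
from h import *
from plant import manip,imaging
f,s=grabw(imaging,manip,'w20'); print(s['time'],s['tool_pos'])
h=cv2.cvtColor(f["image"],cv2.COLOR_RGB2HSV); m=((h[...,0]>10)&(h[...,0]<32)&(h[...,1]>40)&(h[...,2]>90)).astype(np.uint8)
n,L,S,C=cv2.connectedComponentsWithStats(m)
for i in range(1,n):
    if S[i][4]>100: print('brass',S[i],C[i],px2w(f,*C[i],.03))
E
```

```text
21.15 [ 0.64506843 -0.030262    0.19543675]
brass [ 315  256   42   51 1708] [334.68969555 281.64519906] [0.65967229 0.02515161 0.03      ]
brass [350 314  30  41 930] [364.28064516 333.93548387] [0.66140231 0.08908136 0.03      ]
```

View pics/w20.png

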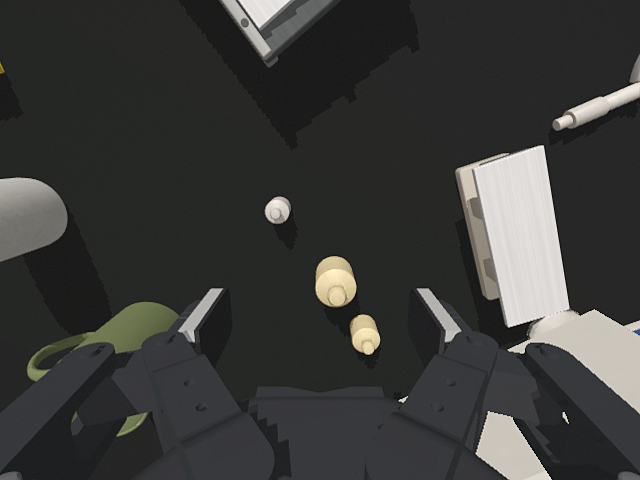

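The largest weight is at (336,282), with its knob at (337,296). The middle one is at (365,334) and the small one at (277,210). The plate lies on the strip, corners (474,168), (545,146), (569,308) and (508,327).

```bash
python3 - <<'E'
from h import *
from scipy.optimize import least_squares
f=load('w20')
def pr(P): c=f["R"]@np.array(P).T+f["t"][:,None]; return np.c_[f["fx"]*c[0]/c[2]+f["cx"],f["fy"]*c[1]/c[2]+f["cy"]]
th=np.linspace(0,6.28,60)
def box(p):
    Q=[]
    for r,z in ((.019,0),(.019,.044),(.009,.058)): Q.append(np.c_[p[0]+r*np.cos(th),p[1]+r*np.sin(th),z+0*th])
    u=pr(np.vstack(Q)); return np.r_[u.min(0),u.max(0)]
b=np.array([315,256,357,307])
r=least_squares(lambda p:box(p)-b,[.657,.02],x_scale=.01); print("weight",r.x,r.fun)
C=[px2w(f,u,v,.055) for u,v in [(474,168),(545,146),(569,308),(508,327)]]
print([np.round(c[:2],4) for c in C],sum(C)/4)
go([r.x[0],r.x[1],.12],150)
E
```

```text
weight [0.66004328 0.0269253 ] [ 0.27797969 -1.21799671 -0.27757398  1.14370939]
[array([ 0.5118, -0.0141]), array([ 0.4568, -0.002 ]), array([0.4858, 0.1425]), array([0.5403, 0.1331])] [0.49868147 0.06488038 0.055     ]
rows 3
[[-19.2, 5.1, 25.7, 0.0, -0.0, 0.0], [-19.1, 5.1, 25.7, 0.0, -0.0, 0.0], [-19.1, 5.2, 25.7, 0.0, -0.0, 0.0]]
```

{"api": "play_rows", "payload": {"commands": [[-19,5,26,0,0,0],[-19,5,26,0,0,0],[-19,5,26,0,0,0],[0,0,0,0,0,0],[0,0,0,0,0,0]], "hand": 85}}

```text
time: 21.62
tool_pos: [0.6594, 0.0263, 0.1207]
tool_rot: [-0.001, -0.501, 0.865, -0.001]
contact_force: [-0.6, 1.2, -0.1]
gripper_width: 0.992
grasp_force: 0.0
```

```bash
python3 -c "
from h import *
from plant import manip,imaging
go([.66,.026,.026],150,4)"
```

```text
rows 4
[[-0.1, -0.2, 23.7, -0.0, -0.0, 0.0], [-0.1, -0.2, 23.7, -0.0, -0.0, 0.0], [-0.0, -0.2, 23.7, -0.0, -0.0, 0.0], [-0.0, -0.2, 23.7, -0.0, -0.0, 0.0]]
```

{"api": "play_rows", "payload": {"commands": [[0,0,23,0,0,0],[0,0,23,0,0,0],[0,0,23,0,0,0],[0,-1,23,0,0,0],[0,0,0,0,0,0]]}}

```text
time: 22.03
tool_pos: [0.6601, 0.0238, 0.0276]
tool_rot: [-0.001, -0.5, 0.866, -0.001]
contact_force: [-0.7, -0.9, -0.4]
gripper_width: 0.997
grasp_force: 0.0
```

{"api": "play_rows", "payload": {"commands": [[0,0,0,0,0,0],[0,0,0,0,0,0],[0,0,0,0,0,0],[0,0,0,0,0,0],[0,0,0,0,0,0]], "hand": 25}}

```text
time: 22.45
tool_pos: [0.6644, 0.0247, 0.0333]
tool_rot: [0.003, -0.5, 0.866, -0.003]
contact_force: [-3.0, 0.8, 8.9]
gripper_width: 0.411
grasp_force: 61.1
```

{"api": "play_rows", "payload": {"commands": [[0,0,0,0,0,0],[0,0,0,0,0,0],[0,0,-5,0,0,0],[0,0,-15,0,0,0],[0,0,0,0,0,0]]}}

```text
time: 22.87
tool_pos: [0.664, 0.0247, 0.0529]
tool_rot: [0.003, -0.5, 0.866, -0.003]
contact_force: [2.3, 0.3, -3.3]
gripper_width: 0.412
grasp_force: 60.8
```

```bash
python3 - <<'E'
from h import *
t=load('top0'); s=load('scene0')
def ray(f,u,v):
    d=np.array([(u-f["cx"])/f["fx"],(v-f["cy"])/f["fy"],1]); return -f["R"].T@f["t"], f["R"].T@d
for (a,b) in (((155,253),(107,300)),((155,253),(105,270)),((161,104),(97,206)),((161,104),(85,206))):
    o1,d1=ray(t,*a); o2,d2=ray(s,*b); k=np.linalg.lstsq(np.c_[d1,-d2],o2-o1,rcond=None)[0]; print(a,b,o1+k[0]*d1,o2+k[1]*d2)
go([.4987,.0649,.16],167)
E
```

```text
(155, 253) (107, 300) [0.45650926 0.15609302 0.0727615 ] [0.46140893 0.18122129 0.08013536]
(155, 253) (105, 270) [0.45260326 0.13932735 0.13249017] [0.45918877 0.17570093 0.1431308 ]
(161, 104) (97, 206) [0.8882011 0.1462584 0.1313473] [0.88829749 0.14685417 0.13154851]
(161, 104) (85, 206) [0.8901684  0.14796629 0.125348  ] [0.89382221 0.17449503 0.1340984 ]
rows 6
[[7.9, 27.1, -18.1, -0.1, 0.0, -2.8], [6.6, 27.5, -18.0, -0.1, 0.0, -2.8], [5.2, 27.8, -18.0, -0.1, 0.0, -2.8], [3.8, 28.0, -18.0, -0.1, 0.0, -2.8], [2.5, 28.2, -17.9, -0.1, 0.0, -2.8]]
[[1.1, 28.3, -17.9, -0.1, 0.0, -2.8]]
```

{"api": "play_rows", "payload": {"commands": [[0,0,-25,0,0,0],[8,27,-20,0,0,-2.8],[6.6,27.5,-20,0,0,-2.8],[5.2,28,-20,0,0,-2.8],[3.8,28,-20,0,0,-2.8]]}}

```text
time: 23.28
tool_pos: [0.5508, 0.0519, 0.1553]
tool_rot: [0.001, -0.583, 0.812, -0.002]
contact_force: [-0.3, -0.6, -3.7]
gripper_width: 0.41
grasp_force: 61.8
```

{"api": "play_rows", "payload": {"commands": [[2.5,28,0,0,0,-2.8],[1,28,0,0,0,-2.8],[0,0,0,0,0,0],[0,0,0,0,0,0],[0,0,0,0,0,0]]}}

```text
time: 23.7
tool_pos: [0.4981, 0.0651, 0.1548]
tool_rot: [0.001, -0.621, 0.784, -0.002]
contact_force: [1.0, 0.8, -4.8]
gripper_width: 0.405
grasp_force: 62.1
```

```bash
python3 -c "
from h import *
from plant import manip,imaging
go([.4987,.0649,.1],167,4)
f,s=grabw(imaging,manip,'w21');print(s['contact_force'])"
```

```text
rows 4
[[-0.0, -0.1, 13.7, -0.1, -0.0, -0.0], [-0.0, -0.1, 13.7, -0.1, -0.0, -0.0], [-0.0, -0.1, 13.7, -0.1, -0.0, -0.0], [0.0, -0.1, 13.7, -0.1, -0.0, -0.0]]
[ 0.98633774  0.81829148 -4.78610386]
```

{"api": "play_rows", "payload": {"commands": [[0,0,18,-0.1,0,0],[0,0,18,-0.1,0,0],[0,0,15,-0.1,0,0],[0,0,9,-0.1,0,0],[0,0,0,0,0,0]]}}

```text
time: 24.17
tool_pos: [0.4969, 0.0648, 0.092]
tool_rot: [-0.003, -0.621, 0.784, 0.002]
contact_force: [-1.1, 0.2, -4.5]
gripper_width: 0.407
grasp_force: 62.0
```

{"api": "play_rows", "payload": {"commands": [[0,0,1,0,0,0],[0,0,1,0,0,0],[0,0,0,0,0,0]]}}

```text
time: 24.42
tool_pos: [0.499, 0.065, 0.0937]
tool_rot: [-0.0, -0.621, 0.783, 0.0]
contact_force: [-0.2, -0.2, -4.3]
gripper_width: 0.411
grasp_force: 62.1
```

{"api": "play_rows", "payload": {"commands": [[0,0,2,0,0,0],[0,0,2,0,0,0],[0,0,0,0,0,0]]}}

```text
time: 24.67
tool_pos: [0.4979, 0.065, 0.0885]
tool_rot: [-0.001, -0.621, 0.783, 0.001]
contact_force: [-0.6, -0.7, -4.2]
gripper_width: 0.411
grasp_force: 62.1
```

{"api": "play_rows", "payload": {"commands": [[0,0,1,0,0,0],[0,0,0,0,0,0]]}}

```text
time: 24.83
tool_pos: [0.4982, 0.0651, 0.0883]
tool_rot: [-0.001, -0.621, 0.783, 0.001]
contact_force: [-1.7, 0.3, 0.4]
gripper_width: 0.406
grasp_force: 62.6
```

{"api": "play_rows", "payload": {"commands": [[0,0,1,0,0,0],[0,0,0,0,0,0]]}}

```text
time: 25.0
tool_pos: [0.4983, 0.0651, 0.0882]
tool_rot: [-0.001, -0.622, 0.783, 0.001]
contact_force: [-6.2, 0.9, 5.3]
gripper_width: 0.409
grasp_force: 63.3
```

{"api": "play_rows", "payload": {"commands": [[0,0,-1,0,0,0],[0,0,0,0,0,0],[0,0,0,0,0,0]]}}

```text
time: 25.25
tool_pos: [0.4985, 0.065, 0.0883]
tool_rot: [-0.001, -0.621, 0.783, 0.0]
contact_force: [-2.3, 0.3, 3.0]
gripper_width: 0.411
grasp_force: 62.8
```

{"api": "play_rows", "payload": {"commands": [[0,0,0,0,0,0],[0,0,0,0,0,0],[0,0,0,0,0,0],[0,0,0,0,0,0],[0,0,0,0,0,0]], "hand": 80}}

```text
time: 25.67
tool_pos: [0.4981, 0.065, 0.0876]
tool_rot: [-0.001, -0.621, 0.783, 0.001]
contact_force: [0.5, 0.0, 0.7]
gripper_width: 0.939
grasp_force: 0.0
```

{"api": "play_rows", "payload": {"commands": [[0,0,-10,0,0,0],[0,0,-30,0,0,0],[0,0,-40,0,0,0],[0,0,-40,0,0,0],[0,0,-20,0,0,0]]}}

```text
time: 26.08
tool_pos: [0.5004, 0.0651, 0.2342]
tool_rot: [0.002, -0.621, 0.783, -0.002]
contact_force: [0.6, 0.9, 1.6]
gripper_width: 0.938
grasp_force: 0.0
```

{"api": "play_rows", "payload": {"commands": [[40,0,-10,0,0,6],[40,0,-10,0,0,6],[40,0,-10,0,0,6],[0,0,0,0,0,0],[0,0,0,0,0,0]]}}

```text
time: 26.5
tool_pos: [0.4592, -0.0495, 0.2596]
tool_rot: [-0.0, -0.49, 0.872, -0.001]
contact_force: [-0.3, -0.2, 0.1]
gripper_width: 0.939
grasp_force: 0.0
```

```bash
python3 - <<'E'
from h import *
from plant import manip,imaging
f,s=grabw(imaging,manip,'w22'); print(s['time'],s['tool_pos'])
h=cv2.cvtColor(f["image"],cv2.COLOR_RGB2HSV); g=cv2.cvtColor(f["image"],cv2.COLOR_RGB2GRAY)
m=((h[...,0]>10)&(h[...,0]<32)&(h[...,1]>40)&(h[...,2]>90)).astype(np.uint8)
n,L,S,C=cv2.connectedComponentsWithStats(m)
for i in range(1,n):
    if S[i][4]>100: print('brass',S[i],C[i],px2w(f,*C[i],.08))
def pr(P): P=np.array(P); c=f["R"]@P.T+f["t"][:,None]; return np.round(np.c_[f["fx"]*c[0]/c[2]+f["cx"],f["fy"]*c[1]/c[2]+f["cy"]],0)
th=np.linspace(0,6.28,60); Q=np.vstack([np.c_[.4985+r*np.cos(th),.065+r*np.sin(th),z+0*th] for r,z in ((.019,.055),(.019,.099),(.009,.113))])
u=pr(Q); print('expected box',u.min(0),u.max(0)-u.min(0))
y=np.deg2rad(-10.8); X=np.array([np.cos(y),np.sin(y)]);Y=np.array([-np.sin(y),np.cos(y)])
print('expected plate corners',pr([[*(np.array([.4985,.065])+a*X+b*Y),.055] for a in(-.028,.028) for b in (-.075,.075)]).tolist())
m=((g>165)&(h[...,1]<30)).astype(np.uint8); m=cv2.morphologyEx(m,cv2.MORPH_OPEN,np.ones((5,5),np.uint8))
n,L,S,C=cv2.connectedComponentsWithStats(m)
for i in range(1,n):
    if S[i][4]>1000: 
        c=max(cv2.findContours((L==i).astype(np.uint8),0,2)[0],key=len); print(S[i],cv2.approxPolyDP(cv2.convexHull(c),5,True)[:,0].tolist())
E
```

```text
26.5 [ 0.45923429 -0.04951289  0.25962037]
brass [ 327  307   38   53 1589] [344.67904342 332.32032725] [0.49867393 0.06543122 0.08      ]
brass [232 366  27  36 666] [245.15165165 382.62012012] [0.62341049 0.0623157  0.08      ]
expected box [326. 305.] [39. 54.]
expected plate corners [[344.0, 252.0], [387.0, 366.0], [295.0, 269.0], [342.0, 381.0]]
[ 550    0   90  219 9384] [[550, 0], [626, 0], [639, 113], [634, 218]]
[   0    8  161  172 9234] [[35, 8], [159, 140], [125, 179], [0, 52]]
[ 297  252   89  121 3740] [[297, 268], [344, 252], [385, 367], [364, 372], [322, 334]]
[ 377  361   44   40 1246] [[420, 365], [420, 380], [406, 400], [384, 395], [377, 386], [396, 361]]
```

```bash
python3 -c "
from plant import manip; print(manip.job_done())"
```

```text
the job is handed in; nothing more can be done
None
```

The bend test is set up and handed in at 26.5 s. The plain plate was slid about 51 mm out, gripped across its width and laid on the strip, within about 1 mm of centre and lengthways along it. The largest weight stands upright on its middle; after placing, the strip was hidden under the plate, so I could not check its centring directly.

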